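# Hold the dropping bottle at the carousel's index

### The job

Take the crank knob of the spring-returned carousel and turn the tray until the amber dropping bottle stands in front, in line with the upright index pin on the carousel's foot. Keep hold of the knob and finish like that, holding the tray still against its spring with the bottle at the pin: do not let go. Leave every vessel upright in its own pocket, and leave the things lying round the carousel where they are.

Things in the scene. Friction and masses are not known exactly. Their poses are not given: they have to be found in the camera images.
- carousel_base: dark steel foot of the carousel, fixed to the worktop; a disc 144 mm across and 14 mm high. Origin: on the carousel's vertical turning axis, at worktop height. Its -x axis points to the front of the carousel, where a bracket carries the upright index pin: 8 mm thick, 62 mm high, 109 mm from the axis, just outside the tray. It stands at a different place and yaw each time.
- index (a point): the place where the bottle's centre must come: straight in from the index pin, 72 mm from the turning axis, at the height of the tray's top (26 mm over the worktop). It belongs to the foot and does not turn with the tray.
- tray (a joint): turning angle of the grey round tray (200 mm across, top face 26 mm over the worktop) in rad; grows counter-clockwise seen from above; 0 at rest, at the start. Range -2.3 to 2.3. A weak spring (0.12 N m per rad) always turns it back to 0 when let go. The tray has four pockets of 50 mm inner diameter with 14 mm high rims, their centres 72 mm from the axis and, at rest, 45 and 90 degrees to either side of the front; at 140 degrees to either side two smaller pockets hold vials.
- crank_knob: black round knob, 26 mm in diameter and 40 mm high, that spins freely on top of a thin steel post on the tray (so a gripper need not turn with the tray). Origin: centre of its underside, 135 mm over the worktop and 50 mm from the turning axis; at rest it is at the front, straight in from the index pin, on the line to the axis. Its upper end is 175 mm over the worktop, higher than all the vessels. z up.
- knob_mid (a point): centre of the crank knob, 155 mm over the worktop: the place to grip it.
- bottle: amber dropping bottle with a narrow neck and ribbed cap, 44 mm in diameter and 88 mm tall, the only bottle on the tray; loose, stands in one of the four large pockets, a different one each time, with up to 3 mm of play. Origin: centre of its underside; z up.
- cup_a: open clear plastic beaker, 49 mm across and 60 mm tall, loose in a large pocket. Origin: centre of its underside; z up.
- cup_b: another beaker like cup_a.
- cup_c: another beaker like cup_a.
- vial_a: screw-cap vial, 24 mm across and 44 mm tall, loose in a small pocket at the tray's back. Origin: centre of its underside; z up.
- vial_b: another vial like vial_a, in the other small pocket.
- dish: bystander: flat round plastic dish, 60 mm across and 13 mm high, lying on the worktop to the right of the carousel. Origin: centre of its underside.
- tape: bystander: roll of tape, 96 mm across and 25 mm high, lying on the worktop to the left of the carousel. Origin: centre of its underside.
- marker: bystander: felt marker, 129 mm long and 16 mm thick, lying on the worktop to the right. Origin: middle of its underside; its length runs along its y.
Things that resemble listed ones, but are neither listed nor needed, are in the scene too. What is shaped like the cup_c but black or blue is not meant.

How it is judged (in metres and radians):
At the end, for the whole second after the job is handed in: Fingers press the crank knob (over 0.5 N); bottle within 11 mm horizontally of its place at the index pin, tray slower than 0.2 rad/s; all vessels within 0.2 rad of upright, undersides below 40 mm; dish, tape, marker within 25 mm of their starts (horizontal distance between bottle and index below 0.011 m and height (world z) of each of bottle, cup_a, cup_b, cup_c, vial_a, vial_b below 0.04 m and contact force between the fingers and crank_knob above 0.5 N and velocity of joint tray between -0.2 and 0.2 rad/s and angle between each of bottle, cup_a, cup_b, cup_c, vial_a, vial_b's own z axis and vertical below 0.2 rad and distance of each of dish, tape, marker from where it was at the start of the episode below 0.025 m); the arm keeps its last pose, push and grip.
It fails at once if a vessel is tipped over (more than 0.5 rad) (angle between any of bottle, cup_a, cup_b, cup_c, vial_a, vial_b's own z axis and vertical above 0.5 rad).
It fails at once if a vessel is lifted out of its pocket (underside more than 45 mm over the worktop) (height (world z) of any of bottle, cup_a, cup_b, cup_c, vial_a, vial_b above 0.045 m).
It fails at once if dish, tape or marker is pushed away by more than 25 mm (distance of any of dish, tape, marker from where it was at the start of the episode above 0.025 m).
It also fails if it takes over 35 s, if anything falls off the work surface, if the arm or the gripper's body presses on something with over 40 N, if the wrist force passes 120 N, or if a joint passes its speed limit or range.

### The arm

A 6-joint arm with a two-finger parallel gripper is mounted at the origin on a cart in front of the work surface, level with it; the furniture and walls round the work are solid. World frame = base frame: x ahead of the robot, y to its left, z up, the work surface at z = 0. Lengths are in mm, angles in rad, forces in N, time in s.
With the tool pointing down it reaches from about 325 to 775 mm from the base axis. Payload 5.5 kg.
Tool frame: the origin (TCP) lies at the very end of the fingers, on their centre line; the grasp point (between the pads) lies 19 mm behind it (env.grip_point_offset is the distance from the TCP to the grasp point, in mm); z points along the fingers, y is the line along which they close (so a half turn about z gives the same grasp; the last joint's range is limited). The gripper opens to 85 mm and grips with 20 to 120 N. Pads are 22 mm wide; open, the fingers measure 114 mm over their backs; the gripper's body (76 mm by 85 mm) begins 54 mm behind the grasp point. The pads swing forward as they close: fully open they stand 13 mm farther back than shut.
Start: joints at [-1.226, 0.091, 1.231, -0, 1.82, -0.057], TCP at [234.646, -552.23, 231.275] pointing down, gripper open.
Joint ranges: [-2.87, 2.87], [-0.86, 2.18], [0.17, 2.46], [-1.51, 4.65], [0.06, 2.69], [-2.65, 2.65]. Speed limits (rad/s): [2.57, 2.57, 3.01, 3.14, 3.14, 3.14].

### API

Orientations are given as a 3x3 rotation matrix whose columns are the frame's x, y, z axes.
In Python, from workcell import sensors, camera, camera_model, workorder, spotter, env gives the robot as it stands.
- The arm moves only by the tool apply_moves, never from a script. Its arguments are lists of equal length, an entry for each row: "dp": the shift along the tool's x, y, z in m, a list of three; "rot": the turn, a rotation vector about the tool's x, y, z in degrees, a list of three. In form: {"dp": [[dx, dy, dz], ...], "rot": [[ax, ay, az], ...]}. A call has 1 to 20 rows; each row is the pose to reach, as a shift and turn from the pose commanded when the call began, along the tool's axes at that moment; what a row does not reach only later rows make up. A row lasts 1/10 s, in which the tool goes at most 50 mm and 8.59 degrees, less where a joint would pass 70% of its speed; a pose out of reach is approached as far as the arm can. A call with a gripper value outside its range is refused whole. "gripper" is the finger opening in m, from 0 to 0.0854, set as the call begins (left out, the last holds). The fingers move at their own pace and stop on an object; the grip force is fixed at half the most. Time passes only in rows, so rows that repeat a pose let the fingers close. It gives the time, the measured TCP pose, the force, the opening and the grip force at its end, in the units of the state.
- sensors.read_state(): the state, without advancing time (a new reading comes with each control period).
- camera(name): name is "scene" or "top"; returns the picture (480x640x3 uint8, blue, green, red); there is no depth.
- camera_model(name): a dict with "camera_matrix" (3x3 intrinsics, pixels), "extrinsics" (4x4, takes a point from camera to world coordinates). Camera axes: x right, y down, z forward; pixel columns grow to the right and rows downward; lengths in mm; the calibration is good to about 2 mm. A picture is of the moment at which its call begins. camera_model takes no time and is no camera call.
- workorder.close_job(): hands the job in; it is judged then, once.
Trained networks look in the newest picture that a camera, given by its name, has taken for a name from the list of things; names that differ only in an ending like _2 or _b are one class to them, and where a whole thing is asked for, a point or a joint stands for the part that bears it (a point fixed in the world has none). Each returns a list of dicts, best first, with "conf" (0 to 1); they miss things now and then, are a little off and sometimes report something else, mostly with a low value. They report only what shows in the picture. A call takes as long as a camera call. They do not tell look-alikes from the thing itself.
- spotter.cut_out(target, camera): "pixels" (480x640 bool, what is visible of it) and "extent" ([centre column, centre row, width, height] in pixels, round what is visible of it).
The state is a dict: "time_s": time; "joint_pos": joint angles; "dq": joint speeds; "joint_torque": joint torques, N m; "ee_pos": TCP position; "tcp_rot": TCP orientation; "wrist_force": force on the tool from outside, world axes, zero at the start; "wrist_torque": the same for the moment, N m; "gripper_width": finger opening in mm; "finger_force": force on a finger pad.
Only numpy, scipy, OpenCV 4.12 (cv2) and the standard library are available. Lean on these libraries where they do the work, as an engineer would, in place of code of your own. Each camera call takes 0.05 s, during which the arm holds its last target. There are 200 camera calls.

## Working session

There is one attempt and no reset: what is moved stays moved. The work goes in short steps, Python scripts to look and compute and a tool call to move; the robot and the scene stay as the last step left them, time stands still between calls to the robot, and variables do not carry over. Pictures are saved under pics/ and viewed, at most 10 in all, crops included, and the job is handed in when it is done.

Besides the shell and the picture viewer there is one more tool, called after "Request:" as a command line: name --argument value ..., lists and objects as JSON in quotes. apply_moves: Moves the arm, as the interface text tells. Its arguments: {"type":"object","properties":{"dp":{"type":"array"},"rot":{"type":"array"},"gripper":{"type":"number"}},"required":["dp","rot"]}

```bash
mkdir -p pics; python3 - <<'E'
from workcell import *
import cv2,numpy as np
for n in("scene","top"):
    cv2.imwrite(f"pics/{n}0.png",camera(n))
    for t in ("crank_knob","bottle","carousel_base","tray"):
        print(n,t,[(np.round(d["extent"]).tolist(),round(d["conf"],2)) for d in spotter.cut_out(t,n)][:4])
    m=camera_model(n);print(m["camera_matrix"],np.round(m["extrinsics"],3).tolist())
s=sensors.read_state();print(s["ee_pos"],np.round(s["tcp_rot"],3).tolist())
E
```

```text
scene crank_knob [([355.0, 292.0, 11.0, 21.0], 0.56)]
scene bottle [([339.0, 327.0, 19.0, 29.0], 0.97)]
scene carousel_base [([343.0, 317.0, 80.0, 67.0], 0.81)]
scene tray [([341.0, 316.0, 77.0, 61.0], 0.69)]
[[593.72001723   0.         318.13217331]
 [  0.         593.72001723 241.54816147]
 [  0.           0.           1.        ]] [[-0.783, -0.455, 0.425, -58.247], [-0.622, 0.564, -0.543, 993.941], [0.007, -0.689, -0.725, 1238.526], [0.0, 0.0, 0.0, 1.0]]
top crank_knob [([282.0, 311.0, 13.0, 10.0], 0.41)]
top bottle [([267.0, 309.0, 18.0, 18.0], 0.51)]
top carousel_base [([289.0, 296.0, 65.0, 70.0], 0.94)]
top tray []
[[600.96996497   0.         320.38058891]
 [  0.         600.96996497 244.0730704 ]
 [  0.           0.           1.        ]] [[-0.011, -0.996, 0.09, 439.372], [-1.0, 0.011, -0.001, 146.045], [-0.0, -0.09, -0.996, 1840.654], [0.0, 0.0, 0.0, 1.0]]
[ 234.63449362 -552.21233171  231.23506052] [[0.92, 0.391, -0.0], [0.391, -0.92, 0.0], [0.0, -0.0, -1.0]]
```

View pics/scene0.png

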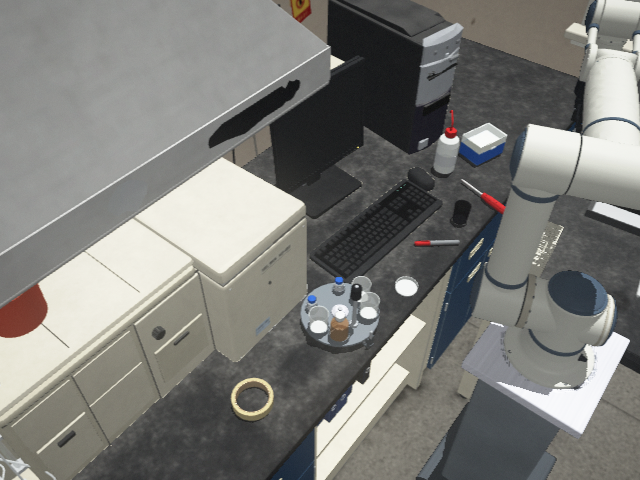

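View pics/top0.png

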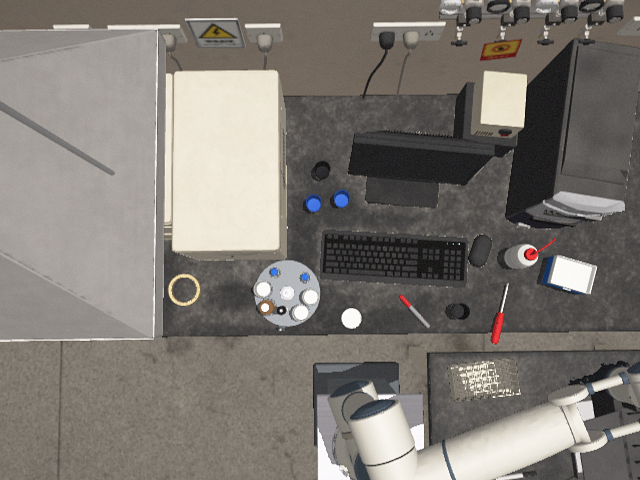

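The top view shows the carousel near (287,293), with the bottle at about (266,308), the knob at about (281,310), the tape at left (184,290) and the dish at right (351,318). I'll enlarge this area in both views and compute positions.

```bash
cat > h.py <<'E'
from workcell import *
import cv2,numpy as np
def ray(n,u,v,z):
    m=camera_model(n);K=m["camera_matrix"];T=np.array(m["extrinsics"])
    d=T[:3,:3]@np.linalg.solve(K,[u,v,1.]);o=T[:3,3]
    return (o+d*(z-o[2])/d[2])[:2]
def proj(n,p):
    m=camera_model(n);K=m["camera_matrix"];T=np.linalg.inv(np.array(m["extrinsics"]))
    q=K@(T[:3,:3]@np.asarray(p,float)+T[:3,3]);return q[:2]/q[2]
E
python3 - <<'E'
from h import *
a=cv2.imread("pics/top0.png")[250:345,235:335]
b=cv2.imread("pics/scene0.png")[265:365,290:390]
im=np.hstack([cv2.resize(a,(400,380),interpolation=cv2.INTER_CUBIC),cv2.resize(b,(400,400),interpolation=cv2.INTER_CUBIC)[:380]])
cv2.imwrite("pics/crop.png",im)
# tray ellipse from image: grayish
for n,t,z in(("top","crank_knob",165),("top","bottle",60),("top","carousel_base",26),("scene","crank_knob",155),("scene","bottle",44),("scene","carousel_base",26),("top","dish",10),("top","tape",20)):
    camera(n)
    for d in spotter.cut_out(t,n)[:2]:
        v,u=np.nonzero(d["pixels"]);e=d["extent"]
        print(n,t,round(d["conf"],2),np.round(ray(n,e[0],e[1],z)),np.round(ray(n,u.mean(),v.mean(),z)),np.round(e))
E
```

```text
top crank_knob 0.55 [467. 527.] [467. 526.] [183. 290.  32.  34.]
top crank_knob 0.52 [403. 257.] [407. 255.] [281. 312.  14.   9.]
top bottle 0.65 [416. 303.] [416. 306.] [267. 307.  19.  17.]
top bottle 0.16 [ 390. -132.] [ 399. -129.] [415. 314.  29.  34.]
top carousel_base 0.64 [454. 239.] [461. 245.] [289. 294.  65.  72.]
scene crank_knob 0.64 [407. 254.] [407. 254.] [356. 292.  13.  17.]
scene bottle 0.74 [425. 290.] [423. 292.] [339. 326.  18.  28.]
scene carousel_base 0.81 [445. 254.] [446. 249.] [341. 317.  78.  65.]
scene carousel_base 0.37 [464. 169.] [462. 166.] [355. 292.  13.  16.]
top dish 0.89 [380.  61.] [377.  55.] [349. 318.  19.  20.]
top tape 0.87 [473. 560.] [471. 558.] [183. 289.  31.  31.]
```

View pics/crop.png

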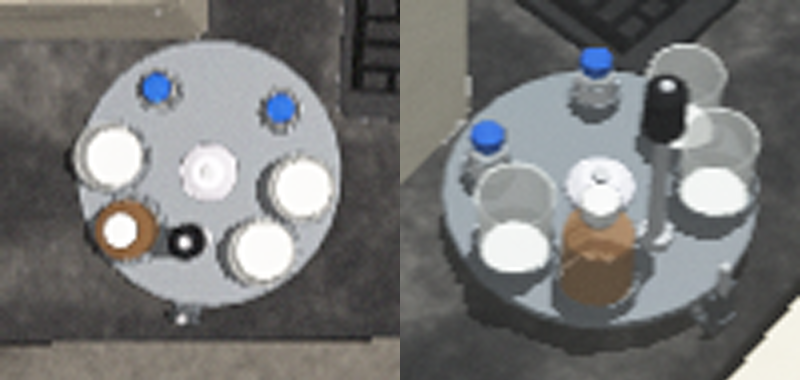

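The crops show a single amber bottle (top view 266,308), left of the pin at (280.5,329). The other three large pockets hold clear beakers, so the tray must turn about +45° (CCW). The network's knob hit at (183,290) is the tape; the real knob is at (281,310). Next I'll refine the axis and front direction.

```bash
python3 - <<'E'
from h import *
from scipy.optimize import least_squares
top=cv2.imread("pics/top0.png");sc=cv2.imread("pics/scene0.png")
def blob(im,x0,y0,x1,y1,f):
    m=np.zeros(im.shape[:2],bool);m[y0:y1,x0:x1]=f(im[y0:y1,x0:x1].astype(int));v,u=np.nonzero(m);return np.array([u.mean(),v.mean(),m.sum()])
dark=lambda c:c.max(2)<55
kt=blob(top,275,304,288,316,dark); ks=blob(sc,349,283,362,302,dark)
print(kt,ks)
obs=[("top",kt[:2],"k",170),("scene",ks[:2],"k",155),("top",(280.5,328.7),"p",62),("scene",(290+725/4-100,265+268/4),"p",62),
 ("top",(235+210/4,250+174/4),"a",26)]
def mod(p):
    a=np.array(p[:2]);f=np.array([np.cos(p[2]),np.sin(p[2])])
    return {"k":a+50*f,"p":a+109*f,"a":a}
for n,px,k,z in obs: print(n,k,np.round(ray(n,*px,z),1))
r=lambda p:np.concatenate([ray(n,*px,z)-mod(p)[k] for n,px,k,z in obs])
s=least_squares(r,[455,247,2.98],x_scale=[1,1,.02],loss="soft_l1",f_scale=3);print(s.x,np.round(r(s.x),1))
a=s.x[:2]
for i in (0,45,-45): 
    t=s.x[2]+np.radians(i);print(i,np.round(a+50*np.array([np.cos(t),np.sin(t)]),1),np.round(a+72*np.array([np.cos(t),np.sin(t)]),1))
R=np.array(sensors.read_state()["tcp_rot"]);e=sensors.read_state()["ee_pos"]
for w in ([330,-150,240],[*mod(s.x)["k"],240]): print(np.round(R.T@(np.array(w)-e)))
E
```

```text
[281.02380952 309.92857143  42.        ] [355.55905512 292.84251969 127.        ]
top k [409.2 255.2]
scene k [406.6 256.8]
top p [352.6 264.1]
scene p [347.  266.7]
top a [455.6 244.8]
[456.56995147 245.69603528   2.95433557] [ 1.8  0.2 -0.9  1.8  3.1 -1.9 -2.5  0.7 -1.  -0.9]
0 [407.4 255. ] [385.8 259.1]
45 [415.3 217.5] [397.1 205.2]
-45 [428.4 287. ] [416.  305.2]
[ 245. -333.   -9.]
[ 475. -675.   -9.]
```

Axis (456.6, 245.7), knob (407.5, 255), and the bottle pocket fits at -45°. All of it agrees. Moving above the knob.

Request:
apply_moves --dp '[[0.025, -0.033, -0.001], [0.05, -0.067, -0.002], [0.075, -0.1, -0.003], [0.1, -0.133, -0.004], [0.125, -0.167, -0.005], [0.15, -0.2, -0.006], [0.175, -0.235, -0.007], [0.2, -0.27, -0.008], [0.225, -0.303, -0.009], [0.245, -0.333, -0.009], [0.268, -0.367, -0.009], [0.291, -0.401, -0.009], [0.314, -0.435, -0.009], [0.337, -0.47, -0.009], [0.36, -0.504, -0.009], [0.383, -0.538, -0.009], [0.406, -0.572, -0.009], [0.43, -0.607, -0.009], [0.452, -0.641, -0.009], [0.475, -0.675, -0.009]]' --rot '[[0, 0, 0], [0, 0, 0], [0, 0, 0], [0, 0, 0], [0, 0, 0], [0, 0, 0], [0, 0, 0], [0, 0, 0], [0, 0, 0], [0, 0, 0], [0, 0, 0], [0, 0, 0], [0, 0, 0], [0, 0, 0], [0, 0, 0], [0, 0, 0], [0, 0, 0], [0, 0, 0], [0, 0, 0], [0, 0, 0]]' --gripper 0.0854

```text
time_s: 3.3
ee_pos: [407.7, 256.7, 240.5]
tcp_rot: [[0.92, 0.392, 0.001], [0.392, -0.92, 0.0], [0.001, 0.0, -1.0]]
wrist_force: [0.4, -0.1, 0.4]
gripper_width: 85.3
finger_force: 0.0
```

Request:
apply_moves --dp '[[0, 0, 0.02], [0, 0, 0.045], [0, 0, 0.07], [0, 0, 0.09], [0, 0, 0.102], [0, 0, 0.102], [0, 0, 0.102]]' --rot '[[0, 0, 0], [0, 0, 0], [0, 0, 0], [0, 0, 0], [0, 0, 0], [0, 0, 0], [0, 0, 0]]'

```text
time_s: 4.0
ee_pos: [408.1, 254.8, 139.2]
tcp_rot: [[0.92, 0.391, 0.001], [0.391, -0.92, 0.0], [0.001, -0.0, -1.0]]
wrist_force: [0.7, 0.6, 0.3]
gripper_width: 85.5
finger_force: 0.0
```

```bash
python3 - <<'E'
from h import *
im=camera("scene")[240:370,280:410]
im2=camera("top")[245:345,235:335]
cv2.imwrite("pics/c2.png",np.hstack([cv2.resize(im,(400,400),interpolation=2),cv2.resize(im2,(400,400),interpolation=2)]))
s=sensors.read_state();print(s["ee_pos"],s["wrist_force"],s["joint_pos"])
E
```

```text
[408.48982609 255.0502171  139.93162023] [0.71521188 0.25291494 0.87810152] [ 4.87485710e-01 -2.32899789e-01  1.70095633e+00  3.55171491e-06
  1.67096383e+00  1.65662936e+00]
```

View pics/c2.png

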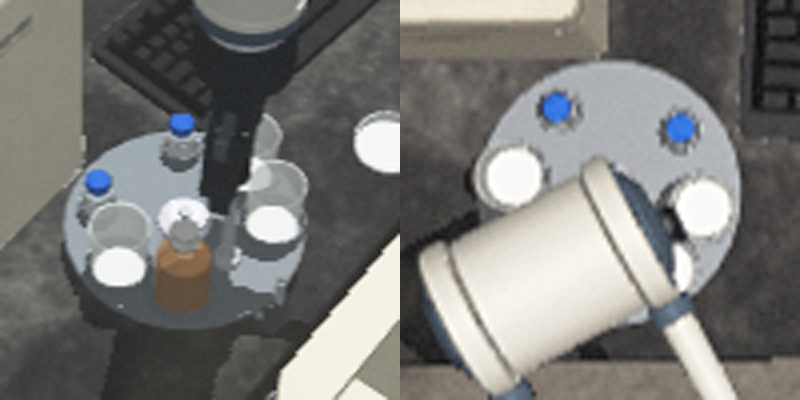

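The fingers are around the knob (left crop near 230,180), nothing has been disturbed, and the bottle is upright. Closing the gripper.

Request:
apply_moves --dp '[[0, 0, 0], [0, 0, 0], [0, 0, 0], [0, 0, 0], [0, 0, 0], [0, 0, 0], [0, 0, 0], [0, 0, 0]]' --rot '[[0, 0, 0], [0, 0, 0], [0, 0, 0], [0, 0, 0], [0, 0, 0], [0, 0, 0], [0, 0, 0], [0, 0, 0]]' --gripper 0.01

```text
time_s: 4.9
ee_pos: [408.3, 254.8, 138.8]
tcp_rot: [[0.92, 0.391, 0.001], [0.391, -0.92, 0.0], [0.001, 0.0, -1.0]]
wrist_force: [2.5, -1.0, 3.6]
gripper_width: 24.7
finger_force: 59.8
```

```bash
python3 - <<'E'
from h import *
s=sensors.read_state();R=np.array(s["tcp_rot"]);e=s["ee_pos"];print(e,s["wrist_force"],s["gripper_width"])
a=np.array([456.6,245.7])
for i in range(0,46,5):
    t=2.954+np.radians(i);t0=2.954
    d=50*np.array([np.cos(t)-np.cos(t0),np.sin(t)-np.sin(t0),0]);print(i,np.round(R.T@d,1))
E
```

```text
[408.27160933 254.7997344  138.78227118] [ 2.50234635 -1.0223373   3.62155359] 24.663397559698232
0 [0. 0. 0.]
5 [-2.3  3.7 -0. ]
10 [-4.2  7.6 -0. ]
15 [-5.8 11.7 -0. ]
20 [-7.  15.9 -0. ]
25 [-7.8 20.2 -0. ]
30 [-8.3 24.5 -0. ]
35 [-8.4 28.9 -0. ]
40 [-8.1 33.2 -0. ]
45 [-7.5 37.5 -0. ]
```

Request:
apply_moves --dp '[[-0.0012, 0.0018, 0], [-0.0023, 0.0037, 0], [-0.0033, 0.0056, 0], [-0.0042, 0.0076, 0], [-0.005, 0.0096, 0], [-0.0058, 0.0117, 0], [-0.0064, 0.0138, 0], [-0.007, 0.0159, 0], [-0.0074, 0.018, 0], [-0.0078, 0.0202, 0], [-0.0081, 0.0223, 0], [-0.0083, 0.0245, 0], [-0.0084, 0.0267, 0], [-0.0084, 0.0289, 0], [-0.0083, 0.031, 0], [-0.0081, 0.0332, 0], [-0.0078, 0.0354, 0], [-0.0075, 0.0375, 0], [-0.0075, 0.0375, 0], [-0.0075, 0.0375, 0]]' --rot '[[0, 0, 0], [0, 0, 0], [0, 0, 0], [0, 0, 0], [0, 0, 0], [0, 0, 0], [0, 0, 0], [0, 0, 0], [0, 0, 0], [0, 0, 0], [0, 0, 0], [0, 0, 0], [0, 0, 0], [0, 0, 0], [0, 0, 0], [0, 0, 0], [0, 0, 0], [0, 0, 0], [0, 0, 0], [0, 0, 0]]'

```text
time_s: 6.9
ee_pos: [415.1, 217.8, 138.7]
tcp_rot: [[0.92, 0.392, -0.001], [0.392, -0.92, 0.001], [-0.0, -0.002, -1.0]]
wrist_force: [0.1, 2.2, 5.8]
gripper_width: 24.5
finger_force: 60.3
```

```bash
python3 - <<'E'
from h import *
I=camera("scene")
for d in spotter.cut_out("bottle","scene")[:2]: print(d["conf"],np.round(d["extent"],1),np.round(ray("scene",d["extent"][0],d["extent"][1],70)))
J=camera("top")
for d in spotter.cut_out("bottle","top")[:2]: print(d["conf"],np.round(d["extent"],1))
print("expected bottle base/top, pin top",[np.round(proj("scene",p)-[280,240],1) for p in ([385.8,259.1,26],[385.8,259.1,114],[349.5,265.9,62])])
cv2.imwrite("pics/c3.png",np.hstack([cv2.resize(I[260:360,290:390],(400,400),interpolation=2),cv2.resize(J[245:345,235:335],(400,400),interpolation=2)]))
s=sensors.read_state();print(s["ee_pos"],s["wrist_force"],s["finger_force"],s["time_s"])
E
```

```text
0.69 [360.1 320.8  20.8  27.7] [384. 262.]
0.31 [287.1 282.   64.5  43.3]
expected bottle base/top, pin top [array([79.1, 90.3]), array([81.2, 68.6]), array([90.6, 91.2])]
[415.13178609 217.82123844 138.77554985] [-1.03300518  1.86901404  5.7294805 ] 60.2704454184277 7.1
```

View pics/c3.png

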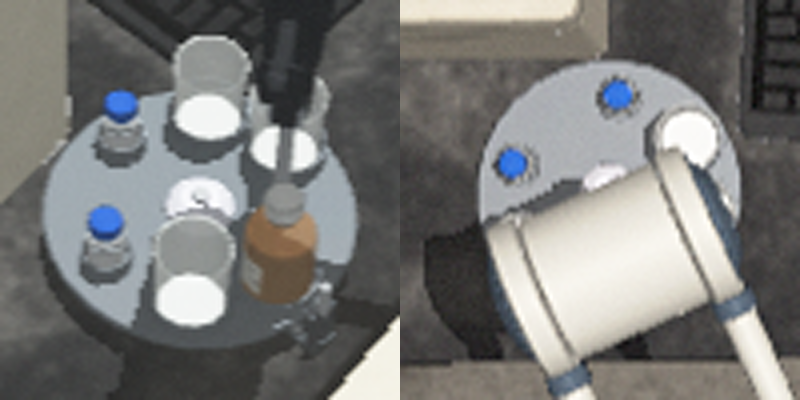

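The bottle's cut-out is centred at (360.1, 320.8), against an expected (360.2, 319.5) for the index position. It stands beside the pin, all vessels are upright in their pockets and the grip is holding at 60 N, so I'll hand in.

```bash
python3 -c "
from workcell import *
print(workorder.close_job())"
```

```text
the job is handed in; nothing more can be done
None
```

The job is handed in: I turned the tray about 45° counter-clockwise so the bottle stands at the index pin, and the gripper is still holding the knob; the last camera check put the bottle about 1 pixel from its expected place, with every vessel upright.

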